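# Wind up the cheese press and draw out the mould

## Task

The cheese in the little screw press is done: turn the handwheel to wind the press plate up clear of the mould, leave it up, and draw the mould out until the whole mould stands clear of the plate on the open front end of the drain board. Do not drag the mould while the plate is still down inside it, keep the mould upright, and leave the other things on the bar where they are.

Things in the scene. Friction and masses are not known exactly. Their poses are not given: they have to be found in the camera images.
- press: Table-top screw cheese press, fixed to the bar. Origin on the bar's surface on the vertical screw axis; z up; -x is the front, to which the mould is drawn out; the crossbeam and its two posts lie along y. Its bamboo drain board, 310 x 200 mm, top 20 mm above the bar, with a 5 mm high drip rim, runs from x = +75 mm to its open front end at x = -235 mm, where the end rim's inner face is at -227 mm.
- beam_top (a point): Middle of the top face of the aluminium crossbeam, on the screw axis, 153 mm above the bar. The beam is 196 mm long (along the press's y), 36 mm wide and 28 mm high, stands on 16 mm steel posts 80 mm to either side of the axis, and has post nuts 9 mm high on its ends.
- wheel_centre (a point): Centre of the black round handwheel on top of the screw: a solid disc 62 mm in diameter and 16 mm thick (faces 8 mm above and below this point), with a white dot on its rim. On the screw axis; rises with the stem. With joint press_wheel at 0 it is 186 mm above the bar, 33 mm above the crossbeam.
- press_wheel (a joint): Handwheel angle (rad): 0 = fully down, stop at 13.3; grows when turned anticlockwise seen from above. The thread lifts stem, wheel and plate together 16 mm per turn (2.55 mm per rad). Stiff (about 0.5 N m), stays where it is left; a loose grip slips on it. Starts between 0 and 2.
- plate_face (a point): Centre of the underside of the steel press plate (round, 88 mm diameter, does not turn). It hangs on the screw 106 mm below the wheel centre, so it is 80 mm above the bar with the wheel at 0; at the start it is 10 to 15 mm down inside the mould.
- mould_centre (a point): Centre (on the axis, half-way up) of the mould: a round perforated steel pot, 110 mm outer diameter, 75 mm high, wall 4 mm, open on top, with a white follower disc inside on the cheese. Loose, about 0.65 kg, standing on the drain board under the plate; its x axis points away from its handle.
- mould_rim (a point): Centre of the mould's mouth, at the height of its rim (75 mm above the mould's foot, 95 mm above the bar when it stands on the drain board). The plate is clear of the mould when plate_face is higher than this.
- mould_handle (a point): Grip point in the mould's straight black handle, a level bar 16 mm wide, 14 mm high, running radially (along the mould's -x) from 59 to 127 mm from the mould's axis; this point is 105 mm from the axis and 50 mm above the mould's foot, its x axis as the mould's. The handle sticks out to the front from under the crossbeam and can be pinched across its width from above.
- mug_centre (a point): Red ceramic mug, 82 mm in diameter and 95 mm high, with a handle on its +y side; the point is on its axis half-way up. Bystander.
- grinder_centre (a point): Clear glass pepper grinder with a steel twist top, 54 mm in diameter and 170 mm high; the point is on its axis 80 mm up. Bystander.
- egg_cup_centre (a point): Black plastic egg cup, 51 mm in diameter and 61 mm high; the point is on its axis 30 mm up. Bystander.
- coaster_centre (a point): Round bamboo coaster, 100 mm in diameter and 9 mm thick, lying on the bar; the point is its centre. Bystander.
Not all that is in view belongs to the job. Leave any blue, turquoise or yellow look-alike of the part that bears mould_centre alone.

How it is judged:
By the outcome, as a careful person would: the job done as asked, in the order asked, and still so for the second after the job is handed in, with the robot touching nothing.
It also fails if it takes over 72 s, if anything falls off the work surface, if the arm or the gripper's body presses on something with over 40 N, if the wrist force passes 120 N, or if a joint passes its speed limit or range.

## Robot

A 6-joint arm with a two-finger parallel gripper is mounted at the origin on the work surface. World frame = base frame: x ahead of the robot, y to its left, z up, the work surface at z = 0. Lengths are in m, angles in rad, forces in N, time in s.
With the tool pointing down it reaches from about 0.35 to 0.85 m from the base axis. Payload 8.1 kg.
Tool frame: the origin (TCP) lies midway between the tips of the shut fingers; the grasp point (between the pads) lies 19 mm behind it (robot.tcp_to_grasp is the distance from the TCP to the grasp point, in m); z points along the fingers, y is the direction in which the jaws open and shut (so a half turn about z gives the same grasp; the last joint's range is limited). The gripper opens to 93 mm and grips with 3 to 60 N. Pads are 15 mm wide; open, the fingers measure 128 mm over their backs; the gripper's body (75 mm by 188 mm) begins 65 mm behind the grasp point.
Start: joints at [1.224, 0.13, 1.488, -0, 1.523, -0.085], TCP at [0.155, 0.58, 0.219] pointing down, gripper open.
Joint ranges: [-2.96, 2.96], [-0.89, 2.26], [0.02, 2.5], [-1.34, 4.48], [0, 2.73], [-2.66, 2.66]. Speed limits (rad/s): [2.39, 2.39, 2.79, 3.14, 3.14, 3.14].

## Interface

Orientations are given as a rotation vector (axis times angle).
In Python, from plant import robot gives the robot as it stands.
- The arm moves only by the tool send_rows, never from a script. Its argument "series" is a list of rows, each an object of numbers: "wx", "wy", "wz": the turn, a rotation vector about the world's x, y, z in rad; "dx", "dy", "dz": the shift along the world's x, y, z in cm; "fingers": the closure in counts, from 0 (fully open) to 255 (shut). In form: [{"wx": .., "wy": .., "wz": .., "dx": .., "dy": .., "dz": .., "fingers": ..}, ...]. A call has 1 to 20 rows; each row shifts and turns the pose as measured when the row begins; what a row does not reach is not made up. A row lasts 1/12 s, in which the tool goes at most 41.7 mm and 7.16 degrees, less where a joint would pass 70% of its speed; a pose out of reach is approached as far as the arm can. A call is refused whole if a number of a shift passes 4.17 or a number of a turn 0.125, either way. A call with a gripper value outside its range is refused whole. The fingers move at their own pace and stop on an object; "newtons" is the grip in N (left out, the last holds). Time passes only in rows, so rows that do not move let the fingers close. It gives the time, the measured TCP pose, the force and the opening at its end, in the units of the state.
- robot.read_state(): the state, without advancing time (a new reading comes with each control period).
- robot.read_camera(name): name is "scene" or "top" or "wrist"; returns the picture (420x560x3 uint8, red, green, blue); there is no depth.
- robot.camera_info(name): a dict with "intrinsics" (3x3 intrinsics, pixels), "extrinsics" (4x4, takes a point from world to camera coordinates); the wrist camera has in their place "tool_from_camera" (4x4, takes a point from camera to tool coordinates, whose origin is the TCP and whose axes are the flange's). Camera axes: x right, y up, looking along -z (the intrinsics and any distortion apply to the point x, -y, -z); pixel columns grow to the right and rows downward; lengths in m; the calibration is good to about 2 mm. The wrist camera is an equidistant fisheye: a pixel r from the principal point sees the ray r / f radians off the axis. A picture is of the moment at which its call begins: read the wrist's pose just before it. camera_info takes no time and is no camera call.
- robot.close_job(): hands the job in, once; it reports no verdict.
The state is a dict: "t": time; "q": joint angles; "dq": joint speeds; "joint_torque": joint torques, N m; "tool_pos": TCP position; "orientation": TCP orientation; "force": force on the tool from outside, world axes, zero at the start; "wrist_torque": the same for the moment, N m; "opening": finger opening in m.
Only numpy, scipy, OpenCV 4.12 (cv2) and the standard library are available. Lean on these libraries where they do the work, as an engineer would, in place of code of your own. Each camera call takes 0.05 s, during which the arm holds its last target.

## Working session

There is one attempt and no reset: what is moved stays moved. The work goes in short steps, Python scripts to look and compute and a tool call to move; the robot and the scene stay as the last step left them, time stands still between calls to the robot, and variables do not carry over. Pictures are saved under pics/ and viewed, and the job is handed in when it is done.

Besides the shell and the picture viewer there is one more tool, called as name(argument=value, ...) on one line, values as JSON. send_rows: Moves the arm, as the interface text tells. Its arguments: {"type":"object","properties":{"series":{"type":"array","items":{"type":"object","properties":{"wx":{"type":"number"},"wy":{"type":"number"},"wz":{"type":"number"},"dx":{"type":"number"},"dy":{"type":"number"},"dz":{"type":"number"},"fingers":{"type":"number"}}}},"newtons":{"type":"number"}},"required":["series"]}

```bash
ls; mkdir -p pics; python3 - <<'E'
from plant import robot
import cv2,numpy as np
s=robot.read_state();print({k:np.round(v,3) for k,v in s.items()})
for n in("scene","top","wrist"):
    im=robot.read_camera(n);cv2.imwrite(f"pics/{n}0.png",im[:,:,::-1])
    print(n,{k:np.round(v,4).tolist() if not isinstance(v,(str,dict)) else v for k,v in robot.camera_info(n).items()})
E
```

```text
pics
{'t': np.float64(0.0), 'q': array([ 1.224,  0.131,  1.489,  0.   ,  1.523, -0.085]), 'dq': array([-0.001,  0.002, -0.003,  0.002, -0.002,  0.001]), 'joint_torque': array([-3.0000e-03, -5.5985e+01, -4.9175e+01,  7.7000e-02,  3.6000e-02,
       -0.0000e+00]), 'tool_pos': array([0.155, 0.579, 0.218]), 'orientation': array([-4.100e-01, -3.114e+00,  3.000e-03]), 'force': array([-0.466,  0.327,  0.543]), 'wrist_torque': array([0.034, 0.039, 0.019]), 'opening': np.float64(0.093)}
scene {'intrinsics': [[489.999, 0.0, 278.1798], [0.0, 489.999, 207.9635], [0.0, 0.0, 1.0]], 'extrinsics': [[-0.6954, 0.7187, -0.0037, 0.3732], [-0.3875, -0.3706, 0.8441, 0.1204], [0.6052, 0.5884, 0.5361, -1.8499], [0.0, 0.0, 0.0, 1.0]]}
top {'intrinsics': [[451.9025, 0.0, 269.2441], [0.0, 451.9025, 211.9394], [0.0, 0.0, 1.0]], 'extrinsics': [[-0.0261, -0.9996, 0.0068, 0.0507], [0.9849, -0.0246, 0.1711, -0.5767], [-0.1709, 0.0111, 0.9852, -1.2235], [0.0, 0.0, 0.0, 1.0]]}
wrist {'intrinsics': [[325.1923, 0.0, 278.0624], [0.0, 325.1923, 207.9079], [0.0, 0.0, 1.0]], 'tool_from_camera': [[-0.0006, 0.9541, 0.2994, 0.0837], [1.0, 0.0005, 0.0005, 0.0005], [0.0003, 0.2994, -0.9541, -0.1648], [0.0, 0.0, 0.0, 1.0]]}
```

View pics/scene0.png

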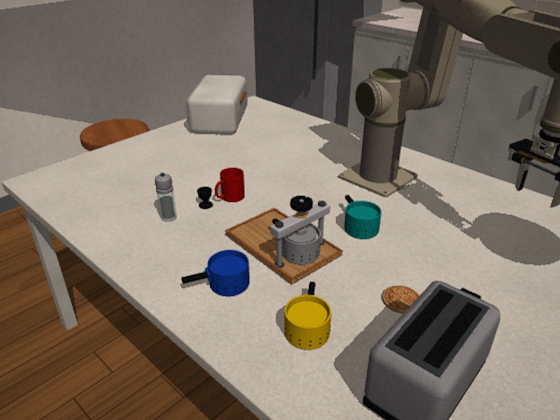

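View pics/top0.png

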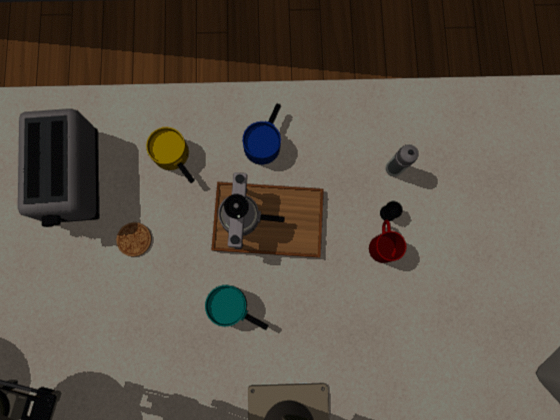

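View pics/wrist0.png

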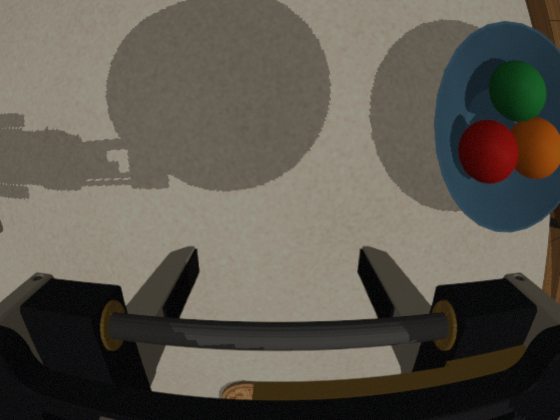

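```bash
cat > h.py <<'E'
from plant import robot
import cv2,numpy as np
def ray(cam,u,v):
    i=robot.camera_info(cam);K=np.array(i["intrinsics"]);E=np.array(i["extrinsics"])
    d=np.array([(u-K[0,2])/K[0,0],-(v-K[1,2])/K[1,1],-1.])
    R=E[:3,:3];o=-R.T@E[:3,3];return o,R.T@d
def onz(cam,u,v,z):
    o,d=ray(cam,u,v);return o+d*(z-o[2])/d[2]
def proj(cam,p):
    i=robot.camera_info(cam);K=np.array(i["intrinsics"]);E=np.array(i["extrinsics"])
    c=E[:3,:3]@np.array(p)+E[:3,3];return np.array([K[0,0]*c[0]/-c[2]+K[0,2],K[1,1]*-c[1]/-c[2]+K[1,2]])
def tri(u1,u2):
    o1,d1=ray("scene",*u1);o2,d2=ray("top",*u2)
    A=np.stack([d1,-d2],1);t=np.linalg.lstsq(A,o2-o1,rcond=None)[0]
    a,b=o1+t[0]*d1,o2+t[1]*d2;return (a+b)/2,np.linalg.norm(a-b)
def snap(n,f):
    im=robot.read_camera(n);cv2.imwrite("pics/"+f,im[:,:,::-1]);return im
E
python3 - <<'E'
import cv2
a=cv2.imread("pics/top0.png")[160:275,195:340];cv2.imwrite("pics/topz.png",cv2.resize(a,None,fx=5,fy=5,interpolation=cv2.INTER_CUBIC))
a=cv2.imread("pics/scene0.png")[180:290,215:355];cv2.imwrite("pics/scz.png",cv2.resize(a,None,fx=5,fy=5,interpolation=cv2.INTER_CUBIC))
E
```

```text
(no output)
```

View pics/topz.png

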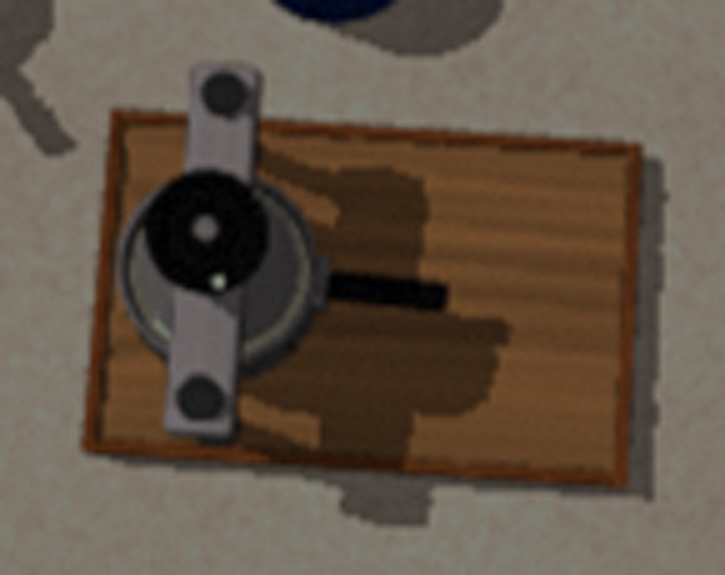

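View pics/scz.png

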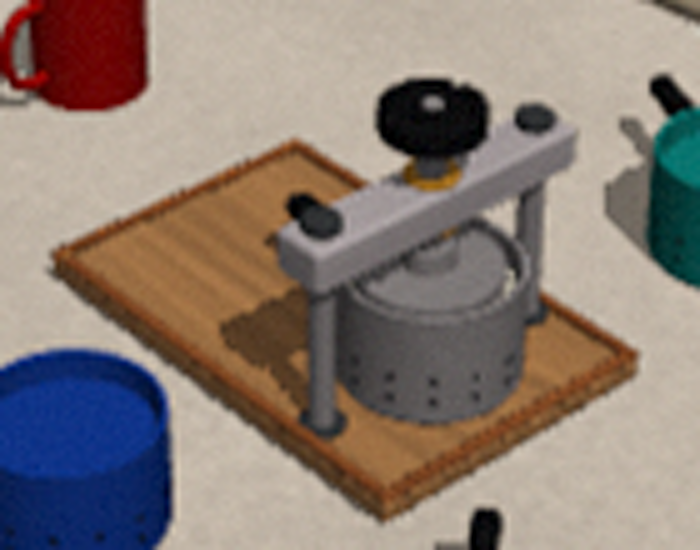

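```bash
python3 - <<'E'
from h import *
T=lambda x,y:(x/5+195-.4,y/5+160-.4)
S=lambda x,y:(x/5+215-.4,y/5+180-.4)
c=[onz("top",*T(*p),.025) for p in[(115,110),(640,147),(622,487),(85,452)]]
for p in c:print("corner",p.round(4))
n=[onz("top",*T(*p),.162) for p in[(225,93),(199,398)]]
nm=(n[0]+n[1])/2;print("nuts",n[0].round(4),n[1].round(4),nm.round(4),np.linalg.norm(n[0]-n[1]))
d=n[0]-n[1];print("beam yaw",np.degrees(np.arctan2(d[1],d[0])))
for a,b in((1,0),(2,3)):
    d=c[b]-c[a];print("board x yaw",np.degrees(np.arctan2(d[1],d[0])),np.linalg.norm(d))
m=sum(c)/4;print("ctr",m.round(4))
for z in(.195,.197,.2):print("wheel",onz("top",*T(207,231),z).round(4))
print(tri(S(433,103),T(205,228)))
print("nuts tri",tri(S(321,220),T(225,93)),tri(S(535,118),T(199,398)))
print("handle end",onz("top",*T(445,296),.077), "start",onz("top",*T(330,285),.077))
E
```

```text
corner [0.6752 0.1833 0.025 ]
corner [ 0.6457 -0.1208  0.025 ]
corner [ 0.4494 -0.1015  0.025 ]
corner [0.4769 0.2016 0.025 ]
nuts [0.6491 0.1119 0.162 ] [0.4904 0.1275 0.162 ] [0.5697 0.1197 0.162 ] 0.15954411546536817
beam yaw -5.593537476446325
board x yaw 84.46090122502633 0.3054791856202827
board x yaw 84.80959649706149 0.30426631055416253
ctr [0.5618 0.0407 0.025 ]
wheel [0.5702 0.1201 0.195 ]
wheel [0.5698 0.12   0.197 ]
wheel [0.5693 0.1198 0.2   ]
(array([0.57118751, 0.12104439, 0.19757973]), np.float64(0.00021533549443072532))
nuts tri (array([0.65038128, 0.11255655, 0.15596747]), np.float64(0.0008624395140115626)) (array([0.49097999, 0.12814341, 0.15503413]), np.float64(0.0005528331878542446))
handle end [ 0.55294092 -0.00265413  0.077     ] start [0.56064727 0.06040288 0.077     ]
```

send_rows(series=[{"dz": 3,"wz": -0.12},{"dz": 3,"wz": -0.12},{"dx": 1,"dy": -1,"dz": 1,"wz": -0.12},{"dx": 2,"dy": -2.2,"wz": -0.12,"fingers": 0}], newtons=60)

```text
schema error: expected keys wx, wy, wz, dx, dy, dz, fingers
```

```bash
cat > st.py <<'E'
from h import *
from scipy.spatial.transform import Rotation as R
s=robot.read_state();M=R.from_rotvec(s["orientation"]).as_matrix()
print("t",round(float(s["t"]),2),"q",np.round(s["q"],3),"p",np.round(s["tool_pos"],4),"z",M[:,2].round(4),"yaw_y",round(float(np.arctan2(M[1,1],M[0,1])),3),"F",np.round(s["force"],1),"T",np.round(s["wrist_torque"],2),"op",round(float(s["opening"]),4))
E
python3 st.py
```

```text
t 0.15 q [ 1.224  0.131  1.489  0.     1.523 -0.085] p [0.1551 0.5791 0.2178] z [-5.0e-04 -1.4e-03 -1.0e+00] yaw_y 1.309 F [1.2 0.4 0.4] T [-0.03  0.02  0.04] op 0.0932
```

All keys are required in each row.

send_rows(series=[{"wx": 0,"wy": 0,"wz": -0.12,"dx": 0,"dy": 0,"dz": 3,"fingers": 0},{"wx": 0,"wy": 0,"wz": -0.12,"dx": 0,"dy": 0,"dz": 3,"fingers": 0},{"wx": 0,"wy": 0,"wz": -0.12,"dx": 1,"dy": -1,"dz": 1,"fingers": 0},{"wx": 0,"wy": 0,"wz": -0.12,"dx": 2,"dy": -2.2,"dz": 0,"fingers": 0}], newtons=60)

```text
t: 0.48
tool_pos: [0.1814, 0.546, 0.2852]
orientation: [-1.151, -2.916, 0.015]
force: [0.9, 0.7, 0.0]
opening: 0.0929
```

```bash
python3 st.py
```

```text
t 0.48 q [1.157 0.055 1.448 0.006 1.649 0.338] p [0.1814 0.546  0.2852] z [-0.0098 -0.0066 -0.9999] yaw_y 0.819 F [0.9 0.7 0. ] T [-0.06 -0.04 -0.02] op 0.0929
```

send_rows(series=[{"wx": 0,"wy": 0,"wz": -0.122,"dx": 2,"dy": -2.2,"dz": 0,"fingers": 0},{"wx": 0,"wy": 0,"wz": -0.122,"dx": 2,"dy": -2.2,"dz": 0,"fingers": 0},{"wx": 0,"wy": 0,"wz": -0.122,"dx": 2,"dy": -2.2,"dz": 0,"fingers": 0},{"wx": 0,"wy": 0,"wz": -0.122,"dx": 2,"dy": -2.2,"dz": 0,"fingers": 0},{"wx": 0,"wy": 0,"wz": -0.122,"dx": 2,"dy": -2.2,"dz": 0,"fingers": 0},{"wx": 0,"wy": 0,"wz": -0.122,"dx": 2,"dy": -2.2,"dz": 0,"fingers": 0},{"wx": 0,"wy": 0,"wz": -0.122,"dx": 2,"dy": -2.2,"dz": 0,"fingers": 0},{"wx": 0,"wy": 0,"wz": -0.122,"dx": 2,"dy": -2.2,"dz": 0,"fingers": 0},{"wx": 0,"wy": 0,"wz": -0.122,"dx": 2,"dy": -2.2,"dz": 0,"fingers": 0},{"wx": 0,"wy": 0,"wz": -0.122,"dx": 2,"dy": -2.2,"dz": 0,"fingers": 0},{"wx": 0,"wy": 0,"wz": -0.122,"dx": 2,"dy": -2.2,"dz": 0,"fingers": 0},{"wx": 0,"wy": 0,"wz": -0.122,"dx": 2,"dy": -2.2,"dz": 0,"fingers": 0},{"wx": 0,"wy": 0,"wz": -0.122,"dx": 2,"dy": -2.2,"dz": 0,"fingers": 0},{"wx": 0,"wy": 0,"wz": -0.122,"dx": 2,"dy": -2.2,"dz": 0,"fingers": 0},{"wx": 0,"wy": 0,"wz": -0.122,"dx": 2,"dy": -2.2,"dz": 0,"fingers": 0},{"wx": 0,"wy": 0,"wz": -0.122,"dx": 2,"dy": -2.2,"dz": 0,"fingers": 0}], newtons=60)

```text
t: 1.82
tool_pos: [0.5105, 0.1752, 0.2834]
orientation: [-3.071, -0.602, 0.003]
force: [-0.0, 0.7, -0.3]
opening: 0.0926
```

```bash
python3 st.py
```

```text
t 1.82 q [ 0.227 -0.051  1.558  0.012  1.636  1.412] p [0.5105 0.1752 0.2834] z [-0.0039  0.0113 -0.9999] yaw_y -1.184 F [-0.   0.7 -0.3] T [-0.03  0.18  0.01] op 0.0926
```

send_rows(series=[{"wx": -0.005,"wy": -0.002,"wz": -0.122,"dx": 0.6,"dy": -0.55,"dz": -0.4,"fingers": 0},{"wx": -0.006,"wy": -0.002,"wz": -0.122,"dx": 0.6,"dy": -0.55,"dz": -0.4,"fingers": 0},{"wx": 0,"wy": 0,"wz": -0.122,"dx": 0.6,"dy": -0.55,"dz": -0.4,"fingers": 0},{"wx": 0,"wy": 0,"wz": -0.122,"dx": 0.6,"dy": -0.55,"dz": -0.4,"fingers": 0},{"wx": 0,"wy": 0,"wz": -0.122,"dx": 0.6,"dy": -0.55,"dz": -0.4,"fingers": 0},{"wx": 0,"wy": 0,"wz": -0.122,"dx": 0.6,"dy": -0.55,"dz": -0.4,"fingers": 0},{"wx": 0,"wy": 0,"wz": -0.122,"dx": 0.6,"dy": -0.55,"dz": -0.4,"fingers": 0},{"wx": 0,"wy": 0,"wz": -0.122,"dx": 0.6,"dy": -0.55,"dz": -0.4,"fingers": 0},{"wx": 0,"wy": 0,"wz": -0.12,"dx": 0.6,"dy": -0.55,"dz": -0.4,"fingers": 0},{"wx": 0,"wy": 0,"wz": -0.12,"dx": 0.5,"dy": -0.5,"dz": -0.4,"fingers": 0}], newtons=60)

```text
t: 2.65
tool_pos: [0.5741, 0.1113, 0.2381]
orientation: [2.851, -1.312, -0.006]
force: [-0.0, 0.1, 0.0]
opening: 0.0928
```

```bash
python3 st.py; python3 -c "
from h import *
snap('wrist','w1.png');snap('top','t1.png')"
```

```text
t 2.65 q [ 1.040e-01  8.700e-02  1.499e+00 -1.000e-03  1.560e+00  2.538e+00] p [0.5741 0.1113 0.2381] z [-0.0046 -0.0013 -1.    ] yaw_y -2.433 F [-0.   0.1  0. ] T [ 0.02  0.13 -0.05] op 0.0928
```

View pics/w1.png

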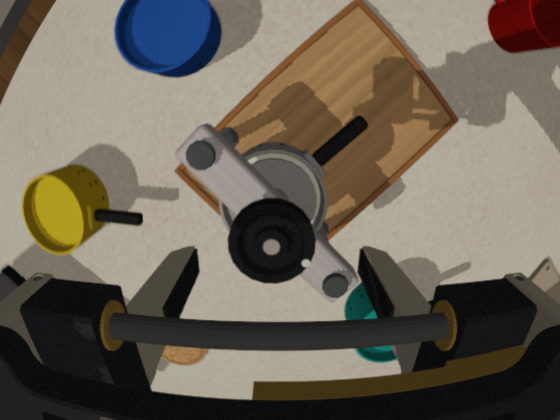

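```bash
cat >> h.py <<'E'
def wray(u,v,s):
    from scipy.spatial.transform import Rotation as R
    i=robot.camera_info("wrist");K=np.array(i["intrinsics"]);T=np.array(i["tool_from_camera"])
    x,y=u-K[0,2],v-K[1,2];r=np.hypot(x,y);th=r/K[0,0]
    d=np.array([np.sin(th)*x/r,-np.sin(th)*y/r,-np.cos(th)])
    M=R.from_rotvec(s["orientation"]).as_matrix()
    return s["tool_pos"]+M@T[:3,3],M@(T[:3,:3]@d)
def won(u,v,z,s):
    o,d=wray(u,v,s);return o+d*(z-o[2])/d[2]
E
python3 - <<'E'
from h import *
s=robot.read_state()
print("hub",won(271.5,246,.198,s),"nuts",won(201,154,.162,s),won(336,286,.162,s),(won(201,154,.162,s)+won(336,286,.162,s))/2)
im=cv2.imread("pics/w1.png");g=im.max(2)
m=((g<45)*255).astype('uint8');m[:,:200]=0;m[:,330:]=0;m[:190]=0;m[300:]=0
cs,_=cv2.findContours(m,0,2);c=max(cs,key=cv2.contourArea);(u,v),r=cv2.minEnclosingCircle(c);print(u,v,r,cv2.boundingRect(c),won(u,v,.19,s))
E
```

```text
hub [0.57241507 0.1198478  0.198     ] nuts [0.65117815 0.11011027 0.162     ] [0.4947695  0.12583112 0.162     ] [0.57297383 0.11797069 0.162     ]
271.3590393066406 240.44659423828125 43.214111328125 (229, 198, 86, 85) [0.57302065 0.11943929 0.19      ]
```

send_rows(series=[{"wx": 0.001,"wy": -0.005,"wz": 0,"dx": -0.3,"dy": 0.85,"dz": -0.5,"fingers": 0},{"wx": 0,"wy": 0,"wz": 0,"dx": 0,"dy": 0,"dz": -1,"fingers": 0},{"wx": 0,"wy": 0,"wz": 0,"dx": 0,"dy": 0,"dz": 0,"fingers": 0}], newtons=60)

```text
t: 3.0
tool_pos: [0.57, 0.1208, 0.2211]
orientation: [2.862, -1.294, -0.001]
force: [-0.9, 0.3, -1.2]
opening: 0.0927
```

```bash
python3 st.py
```

```text
t 3.0 q [0.121 0.084 1.534 0.    1.525 2.541] p [0.57   0.1208 0.2211] z [-1.1e-03 -1.0e-04 -1.0e+00] yaw_y -2.42 F [-0.9  0.3 -1.2] T [ 0.1   0.1  -0.03] op 0.0927
```

send_rows(series=[{"wx": 0,"wy": 0,"wz": 0,"dx": 0.1,"dy": -0.07,"dz": -1,"fingers": 0},{"wx": 0,"wy": 0,"wz": 0,"dx": 0,"dy": 0,"dz": -1.2,"fingers": 0},{"wx": 0,"wy": 0,"wz": 0,"dx": 0,"dy": 0,"dz": -1.2,"fingers": 0},{"wx": 0,"wy": 0,"wz": 0,"dx": 0,"dy": 0,"dz": -1.2,"fingers": 0},{"wx": 0,"wy": 0,"wz": 0,"dx": 0,"dy": 0,"dz": -0.4,"fingers": 0},{"wx": 0,"wy": 0,"wz": 0,"dx": 0,"dy": 0,"dz": 0,"fingers": 0}], newtons=60)

```text
t: 3.5
tool_pos: [0.569, 0.1215, 0.1644]
orientation: [2.867, -1.282, -0.004]
force: [-0.5, 0.5, 0.4]
opening: 0.0929
```

```bash
python3 st.py;  python3 -c "
from h import *
im=snap('scene','s2.png');cv2.imwrite('pics/s2z.png',cv2.resize(im[150:300,200:380,::-1],None,fx=4,fy=4))"
```

```text
t 3.5 q [0.122 0.115 1.604 0.    1.425 2.534] p [0.569  0.1215 0.1644] z [-2.8e-03 -2.0e-04 -1.0e+00] yaw_y -2.412 F [-0.5  0.5  0.4] T [0.12 0.16 0.03] op 0.0929
```

View pics/s2z.png

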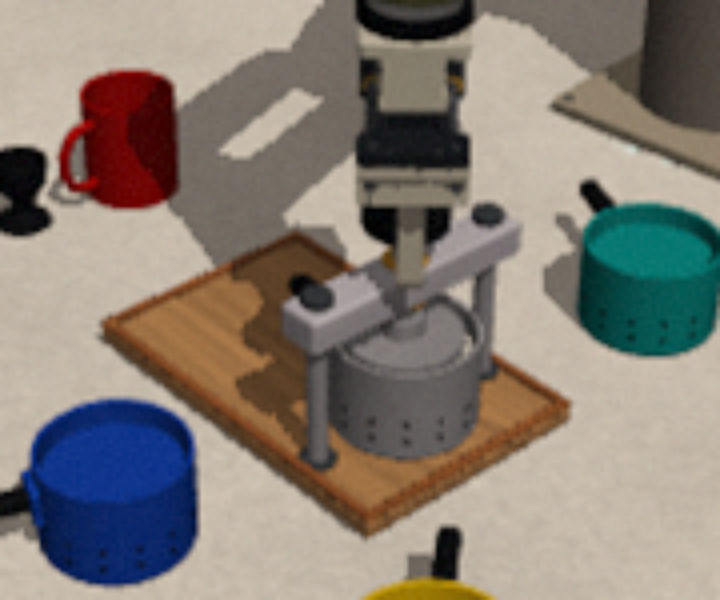

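send_rows(series=[{"wx": 0,"wy": -0.003,"wz": 0,"dx": 0.2,"dy": -0.15,"dz": 0.5,"fingers": 0},{"wx": 0,"wy": 0,"wz": 0,"dx": 0,"dy": 0,"dz": 0,"fingers": 120},{"wx": 0,"wy": 0,"wz": 0,"dx": 0,"dy": 0,"dz": 0,"fingers": 255},{"wx": 0,"wy": 0,"wz": 0,"dx": 0,"dy": 0,"dz": 0,"fingers": 255},{"wx": 0,"wy": 0,"wz": 0,"dx": 0,"dy": 0,"dz": 0,"fingers": 255},{"wx": 0,"wy": 0,"wz": 0,"dx": 0,"dy": 0,"dz": 0,"fingers": 255}], newtons=60)

```text
t: 4.05
tool_pos: [0.573, 0.1197, 0.1732]
orientation: [-2.866, 1.282, -0.007]
force: [1.0, -0.5, -1.3]
opening: 0.0642
```

```bash
python3 st.py
```

```text
t 4.05 q [ 0.118  0.111  1.592 -0.     1.433  2.531] p [0.573  0.1197 0.1732] z [ 4.7e-03  3.0e-04 -1.0e+00] yaw_y -2.412 F [ 1.  -0.5 -1.3] T [ 0.1   0.11 -0.02] op 0.0642
```

send_rows(series=[{"wx": 0,"wy": 0,"wz": 0,"dx": 0,"dy": 0,"dz": -0.2,"fingers": 255},{"wx": 0,"wy": 0,"wz": 0,"dx": 0,"dy": 0,"dz": 0,"fingers": 255},{"wx": 0,"wy": 0,"wz": 0,"dx": 0,"dy": 0,"dz": 0,"fingers": 255}], newtons=60)

```text
t: 4.3
tool_pos: [0.5732, 0.1197, 0.1731]
orientation: [-2.865, 1.282, -0.008]
force: [0.5, 0.6, -1.3]
opening: 0.0609
```

```bash
python3 st.py
```

```text
t 4.3 q [ 0.119  0.111  1.593 -0.     1.432  2.531] p [0.5732 0.1197 0.1731] z [ 5.8e-03  2.0e-04 -1.0e+00] yaw_y -2.412 F [ 0.5  0.6 -1.3] T [ 0.01  0.03 -0.07] op 0.0609
```

send_rows(series=[{"wx": 0,"wy": 0,"wz": 0.12,"dx": 0,"dy": 0,"dz": 0.03,"fingers": 255},{"wx": 0,"wy": 0,"wz": 0.12,"dx": 0,"dy": 0,"dz": 0.03,"fingers": 255},{"wx": 0,"wy": 0,"wz": 0.12,"dx": 0,"dy": 0,"dz": 0.03,"fingers": 255},{"wx": 0,"wy": 0,"wz": 0.12,"dx": 0,"dy": 0,"dz": 0.03,"fingers": 255},{"wx": 0,"wy": 0,"wz": 0.12,"dx": 0,"dy": 0,"dz": 0.03,"fingers": 255}], newtons=60)

```text
t: 4.72
tool_pos: [0.5737, 0.1204, 0.1746]
orientation: [-3.116, 0.35, -0.008]
force: [0.2, 0.7, -0.1]
opening: 0.061
```

```bash
python3 st.py
```

```text
t 4.72 q [0.116 0.111 1.59  0.005 1.435 1.91 ] p [0.5737 0.1204 0.1746] z [ 0.0055  0.0056 -1.    ] yaw_y -1.795 F [ 0.2  0.7 -0.1] T [-0.07  0.28 -0.54] op 0.061
```

send_rows(series=[{"wx": 0,"wy": 0,"wz": 0.122,"dx": 0,"dy": 0,"dz": 0.03,"fingers": 255},{"wx": 0,"wy": 0,"wz": 0.122,"dx": 0,"dy": 0,"dz": 0.03,"fingers": 255},{"wx": 0,"wy": 0,"wz": 0.122,"dx": 0,"dy": 0,"dz": 0.03,"fingers": 255},{"wx": 0,"wy": 0,"wz": 0.122,"dx": 0,"dy": 0,"dz": 0.03,"fingers": 255},{"wx": 0,"wy": 0,"wz": 0.122,"dx": 0,"dy": 0,"dz": 0.03,"fingers": 255},{"wx": 0,"wy": 0,"wz": 0.122,"dx": 0,"dy": 0,"dz": 0.03,"fingers": 255},{"wx": 0,"wy": 0,"wz": 0.122,"dx": 0,"dy": 0,"dz": 0.03,"fingers": 255},{"wx": 0,"wy": 0,"wz": 0.122,"dx": 0,"dy": 0,"dz": 0.03,"fingers": 255},{"wx": 0,"wy": 0,"wz": 0.122,"dx": 0,"dy": 0,"dz": 0.03,"fingers": 255},{"wx": 0,"wy": 0,"wz": 0.122,"dx": 0,"dy": 0,"dz": 0.03,"fingers": 255}], newtons=60)

```text
t: 5.55
tool_pos: [0.5731, 0.122, 0.1778]
orientation: [-2.728, -1.537, 0.001]
force: [-3.0, 0.7, 1.9]
opening: 0.0611
```

```bash
python3 st.py
```

```text
t 5.55 q [0.116 0.118 1.576 0.009 1.452 0.66 ] p [0.5731 0.122  0.1778] z [-0.0059  0.0088 -0.9999] yaw_y -0.545 F [-3.   0.7  1.9] T [-0.24  0.15 -0.51] op 0.0611
```

send_rows(series=[{"wx": -0.004,"wy": -0.003,"wz": 0.122,"dx": 0,"dy": -0.05,"dz": 0.03,"fingers": 255},{"wx": -0.004,"wy": -0.003,"wz": 0.122,"dx": 0,"dy": -0.05,"dz": 0.03,"fingers": 255},{"wx": 0,"wy": 0,"wz": 0.122,"dx": 0,"dy": 0,"dz": 0.03,"fingers": 255},{"wx": 0,"wy": 0,"wz": 0.122,"dx": 0,"dy": 0,"dz": 0.03,"fingers": 255},{"wx": 0,"wy": 0,"wz": 0.122,"dx": 0,"dy": 0,"dz": 0.03,"fingers": 255},{"wx": 0,"wy": 0,"wz": 0.122,"dx": 0,"dy": 0,"dz": 0.03,"fingers": 255},{"wx": 0,"wy": 0,"wz": 0.122,"dx": 0,"dy": 0,"dz": 0.03,"fingers": 255},{"wx": 0,"wy": 0,"wz": 0.122,"dx": 0,"dy": 0,"dz": 0.03,"fingers": 255},{"wx": 0,"wy": 0,"wz": 0.122,"dx": 0,"dy": 0,"dz": 0.03,"fingers": 255},{"wx": 0,"wy": 0,"wz": 0.122,"dx": 0,"dy": 0,"dz": 0.03,"fingers": 255}], newtons=60)

```text
t: 6.38
tool_pos: [0.5712, 0.1219, 0.181]
orientation: [-1.316, -2.848, 0.006]
force: [-2.3, -0.8, 1.7]
opening: 0.0612
```

```bash
python3 st.py
```

```text
t 6.38 q [ 1.230e-01  1.130e-01  1.576e+00 -1.000e-03  1.458e+00 -5.820e-01] p [0.5712 0.1219 0.181 ] z [-0.0053 -0.0018 -1.    ] yaw_y 0.705 F [-2.3 -0.8  1.7] T [-0.12  0.34 -0.52] op 0.0612
```

send_rows(series=[{"wx": 0.001,"wy": -0.003,"wz": 0.122,"dx": 0.05,"dy": -0.05,"dz": 0.03,"fingers": 255},{"wx": 0,"wy": -0.002,"wz": 0.122,"dx": 0,"dy": -0.05,"dz": 0.03,"fingers": 255},{"wx": 0,"wy": 0,"wz": 0.122,"dx": 0,"dy": 0,"dz": 0.03,"fingers": 255},{"wx": 0,"wy": 0,"wz": 0.122,"dx": 0,"dy": 0,"dz": 0.03,"fingers": 255},{"wx": 0,"wy": 0,"wz": 0.122,"dx": 0,"dy": 0,"dz": 0.03,"fingers": 255},{"wx": 0,"wy": 0,"wz": 0.122,"dx": 0,"dy": 0,"dz": 0.03,"fingers": 255},{"wx": 0,"wy": 0,"wz": 0.122,"dx": 0,"dy": 0,"dz": 0.03,"fingers": 255},{"wx": 0,"wy": 0,"wz": 0.122,"dx": 0,"dy": 0,"dz": 0.03,"fingers": 255},{"wx": 0,"wy": 0,"wz": 0.122,"dx": 0,"dy": 0,"dz": 0.03,"fingers": 255},{"wx": 0,"wy": 0,"wz": 0.122,"dx": 0,"dy": 0,"dz": 0.03,"fingers": 255},{"wx": 0,"wy": 0,"wz": 0.122,"dx": 0,"dy": 0,"dz": 0.03,"fingers": 255},{"wx": 0,"wy": 0,"wz": 0.122,"dx": 0,"dy": 0,"dz": 0.03,"fingers": 255},{"wx": 0,"wy": 0,"wz": 0.122,"dx": 0,"dy": 0,"dz": 0.03,"fingers": 255},{"wx": 0,"wy": 0,"wz": 0.122,"dx": 0,"dy": 0,"dz": 0.03,"fingers": 255},{"wx": 0,"wy": 0,"wz": 0.122,"dx": 0,"dy": 0,"dz": 0.03,"fingers": 255}], newtons=60)

```text
t: 7.63
tool_pos: [0.5714, 0.1195, 0.1857]
orientation: [-1.518, 2.749, -0.006]
force: [-1.4, 0.4, 0.1]
opening: 0.0616
```

```bash
python3 st.py
```

```text
t 7.63 q [ 0.12   0.102  1.579 -0.003  1.458 -2.459] p [0.5714 0.1195 0.1857] z [ 0.0028 -0.0028 -1.    ] yaw_y 2.58 F [-1.4  0.4  0.1] T [ 0.08  0.08 -0.53] op 0.0616
```

send_rows(series=[{"wx": 0,"wy": 0,"wz": 0,"dx": 0,"dy": 0,"dz": 0,"fingers": 0},{"wx": 0,"wy": 0,"wz": 0,"dx": 0,"dy": 0,"dz": 0,"fingers": 0},{"wx": 0,"wy": 0,"wz": 0,"dx": 0,"dy": 0,"dz": 0,"fingers": 0},{"wx": 0,"wy": 0,"wz": 0,"dx": 0,"dy": 0,"dz": 0,"fingers": 0}], newtons=60)

```text
t: 7.97
tool_pos: [0.5717, 0.1195, 0.1856]
orientation: [-1.512, 2.752, -0.006]
force: [-0.6, 0.6, 0.0]
opening: 0.0831
```

```bash
python3 st.py;  python3 -c "
from h import *
snap('wrist','w3.png')
im=snap('scene','s3.png');cv2.imwrite('pics/s3z.png',cv2.resize(im[150:300,200:380,::-1],None,fx=4,fy=4))"
```

```text
t 7.97 q [ 0.12   0.102  1.58  -0.003  1.457 -2.455] p [0.5717 0.1195 0.1856] z [ 0.0033 -0.0027 -1.    ] yaw_y 2.576 F [-0.6  0.6  0. ] T [ 0.08  0.02 -0.06] op 0.0831
```

View pics/s3z.png

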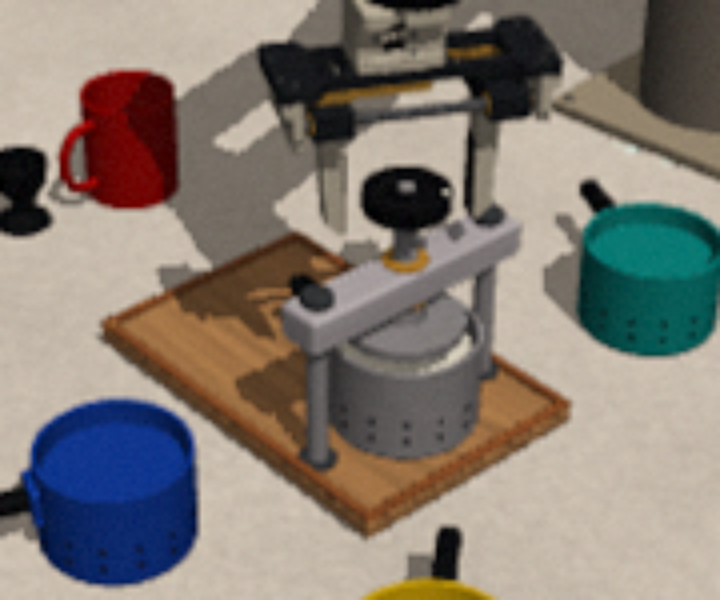

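View pics/w3.png

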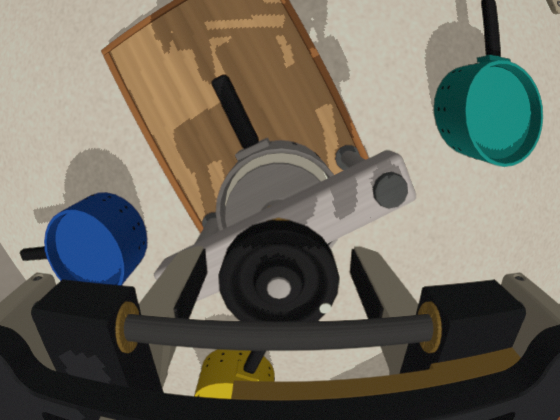

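send_rows(series=[{"wx": 0,"wy": 0,"wz": 0,"dx": 0,"dy": 0,"dz": 0,"fingers": 0},{"wx": 0,"wy": 0,"wz": -0.123,"dx": 0,"dy": 0,"dz": 0,"fingers": 0},{"wx": 0,"wy": 0,"wz": -0.123,"dx": 0,"dy": 0,"dz": 0,"fingers": 0},{"wx": 0,"wy": 0,"wz": -0.123,"dx": 0,"dy": 0,"dz": 0,"fingers": 0},{"wx": 0,"wy": 0,"wz": -0.123,"dx": 0,"dy": 0,"dz": 0,"fingers": 0},{"wx": 0,"wy": 0,"wz": -0.123,"dx": 0,"dy": 0,"dz": 0,"fingers": 0},{"wx": 0,"wy": 0,"wz": -0.123,"dx": 0,"dy": 0,"dz": 0,"fingers": 0},{"wx": 0,"wy": 0,"wz": -0.123,"dx": 0,"dy": 0,"dz": 0,"fingers": 0},{"wx": 0,"wy": 0,"wz": -0.123,"dx": 0,"dy": 0,"dz": 0,"fingers": 0},{"wx": 0,"wy": 0,"wz": -0.123,"dx": 0,"dy": 0,"dz": 0,"fingers": 0},{"wx": 0,"wy": 0,"wz": -0.123,"dx": 0,"dy": 0,"dz": 0,"fingers": 0},{"wx": 0,"wy": 0,"wz": -0.123,"dx": 0,"dy": 0,"dz": 0,"fingers": 0},{"wx": 0,"wy": 0,"wz": -0.123,"dx": 0,"dy": 0,"dz": 0,"fingers": 0}], newtons=60)

```text
t: 9.15
tool_pos: [0.5716, 0.1198, 0.1854]
orientation: [-0.772, -3.044, 0.006]
force: [-0.0, -0.7, 0.4]
opening: 0.0929
```

```bash
python3 st.py
```

```text
t 9.15 q [ 0.121  0.108  1.573 -0.003  1.463 -0.953] p [0.5716 0.1198 0.1854] z [-0.0025 -0.0036 -1.    ] yaw_y 1.074 F [-0.  -0.7  0.4] T [-0.   -0.02 -0.  ] op 0.0929
```

Very little drift. I'll continue the return stroke of about 3.45 rad.

send_rows(series=[{"wx": 0,"wy": 0,"wz": -0.123,"dx": 0,"dy": 0,"dz": 0,"fingers": 0},{"wx": 0,"wy": 0,"wz": -0.123,"dx": 0,"dy": 0,"dz": 0,"fingers": 0},{"wx": 0,"wy": 0,"wz": -0.123,"dx": 0,"dy": 0,"dz": 0,"fingers": 0},{"wx": 0,"wy": 0,"wz": -0.123,"dx": 0,"dy": 0,"dz": 0,"fingers": 0},{"wx": 0,"wy": 0,"wz": -0.123,"dx": 0,"dy": 0,"dz": 0,"fingers": 0},{"wx": 0,"wy": 0,"wz": -0.123,"dx": 0,"dy": 0,"dz": 0,"fingers": 0},{"wx": 0,"wy": 0,"wz": -0.123,"dx": 0,"dy": 0,"dz": 0,"fingers": 0},{"wx": 0,"wy": 0,"wz": -0.123,"dx": 0,"dy": 0,"dz": 0,"fingers": 0},{"wx": 0,"wy": 0,"wz": -0.123,"dx": 0,"dy": 0,"dz": 0,"fingers": 0},{"wx": 0,"wy": 0,"wz": -0.123,"dx": 0,"dy": 0,"dz": 0,"fingers": 0},{"wx": 0,"wy": 0,"wz": -0.123,"dx": 0,"dy": 0,"dz": 0,"fingers": 0},{"wx": 0,"wy": 0,"wz": -0.123,"dx": 0,"dy": 0,"dz": 0,"fingers": 0},{"wx": 0,"wy": 0,"wz": -0.123,"dx": 0,"dy": 0,"dz": 0,"fingers": 0},{"wx": 0,"wy": 0,"wz": -0.123,"dx": 0,"dy": 0,"dz": 0,"fingers": 0}], newtons=60)

```text
t: 10.32
tool_pos: [0.5716, 0.1202, 0.1852]
orientation: [-2.828, -1.358, 0.002]
force: [0.4, -0.7, -0.2]
opening: 0.0929
```

```bash
python3 st.py
```

```text
t 10.32 q [0.117 0.108 1.574 0.003 1.463 0.793] p [0.5716 0.1202 0.1852] z [-0.0032  0.0031 -1.    ] yaw_y -0.676 F [ 0.4 -0.7 -0.2] T [-0.03  0.14  0.01] op 0.0929
```

Then 1.7 rad more, and close.

send_rows(series=[{"wx": 0,"wy": 0,"wz": -0.123,"dx": 0,"dy": 0,"dz": 0,"fingers": 0},{"wx": 0,"wy": 0,"wz": -0.123,"dx": 0,"dy": 0,"dz": 0,"fingers": 0},{"wx": 0,"wy": 0,"wz": -0.123,"dx": 0,"dy": 0,"dz": 0,"fingers": 0},{"wx": 0,"wy": 0,"wz": -0.123,"dx": 0,"dy": 0,"dz": 0,"fingers": 0},{"wx": 0,"wy": 0,"wz": -0.123,"dx": 0,"dy": 0,"dz": 0,"fingers": 0},{"wx": 0,"wy": 0,"wz": -0.123,"dx": 0,"dy": 0,"dz": 0,"fingers": 0},{"wx": 0,"wy": 0,"wz": -0.123,"dx": 0,"dy": 0,"dz": 0,"fingers": 0},{"wx": 0,"wy": 0,"wz": -0.123,"dx": 0,"dy": 0,"dz": 0,"fingers": 0},{"wx": 0,"wy": 0,"wz": -0.123,"dx": 0,"dy": 0,"dz": 0,"fingers": 0},{"wx": 0,"wy": 0,"wz": -0.123,"dx": 0,"dy": 0,"dz": 0,"fingers": 0},{"wx": 0,"wy": 0,"wz": -0.123,"dx": 0,"dy": 0,"dz": 0,"fingers": 0},{"wx": 0,"wy": 0,"wz": -0.123,"dx": 0,"dy": 0,"dz": 0,"fingers": 0},{"wx": 0,"wy": 0,"wz": -0.123,"dx": 0,"dy": 0,"dz": 0,"fingers": 0},{"wx": 0,"wy": 0,"wz": -0.05,"dx": 0,"dy": 0,"dz": 0,"fingers": 0},{"wx": 0,"wy": 0,"wz": 0,"dx": 0,"dy": 0,"dz": 0,"fingers": 255},{"wx": 0,"wy": 0,"wz": 0,"dx": 0,"dy": 0,"dz": 0,"fingers": 255},{"wx": 0,"wy": 0,"wz": 0,"dx": 0,"dy": 0,"dz": 0,"fingers": 255},{"wx": 0,"wy": 0,"wz": 0,"dx": 0,"dy": 0,"dz": 0,"fingers": 255},{"wx": 0,"wy": 0,"wz": 0,"dx": 0,"dy": 0,"dz": 0,"fingers": 255},{"wx": 0,"wy": 0,"wz": 0,"dx": 0,"dy": 0,"dz": 0,"fingers": 255}], newtons=60)

```text
t: 11.98
tool_pos: [0.5719, 0.1209, 0.185]
orientation: [-2.898, 1.201, -0.004]
force: [2.8, 1.9, -0.7]
opening: 0.0612
```

```bash
python3 st.py
```

```text
t 11.98 q [0.119 0.101 1.581 0.003 1.455 2.475] p [0.5719 0.1209 0.185 ] z [ 0.0043  0.0036 -1.    ] yaw_y -2.356 F [ 2.8  1.9 -0.7] T [ 0.18 -0.07 -0.08] op 0.0612
```

send_rows(series=[{"wx": 0,"wy": 0,"wz": 0,"dx": 0,"dy": 0,"dz": 0,"fingers": 255},{"wx": 0,"wy": 0,"wz": 0,"dx": 0,"dy": 0,"dz": 0,"fingers": 255},{"wx": 0,"wy": 0,"wz": 0.122,"dx": 0,"dy": 0,"dz": 0.03,"fingers": 255},{"wx": 0,"wy": 0,"wz": 0.122,"dx": 0,"dy": 0,"dz": 0.03,"fingers": 255},{"wx": 0,"wy": 0,"wz": 0.122,"dx": 0,"dy": 0,"dz": 0.03,"fingers": 255},{"wx": 0,"wy": 0,"wz": 0.122,"dx": 0,"dy": 0,"dz": 0.03,"fingers": 255},{"wx": 0,"wy": 0,"wz": 0.122,"dx": 0,"dy": 0,"dz": 0.03,"fingers": 255},{"wx": 0,"wy": 0,"wz": 0.122,"dx": 0,"dy": 0,"dz": 0.03,"fingers": 255},{"wx": 0,"wy": 0,"wz": 0.122,"dx": 0,"dy": 0,"dz": 0.03,"fingers": 255},{"wx": 0,"wy": 0,"wz": 0.122,"dx": 0,"dy": 0,"dz": 0.03,"fingers": 255},{"wx": 0,"wy": 0,"wz": 0.122,"dx": 0,"dy": 0,"dz": 0.03,"fingers": 255},{"wx": 0,"wy": 0,"wz": 0.122,"dx": 0,"dy": 0,"dz": 0.03,"fingers": 255},{"wx": 0,"wy": 0,"wz": 0.122,"dx": 0,"dy": 0,"dz": 0.03,"fingers": 255},{"wx": 0,"wy": 0,"wz": 0.122,"dx": 0,"dy": 0,"dz": 0.03,"fingers": 255}], newtons=60)

```text
t: 13.15
tool_pos: [0.5719, 0.1205, 0.1888]
orientation: [-2.939, -1.094, 0.002]
force: [-0.3, 1.3, -0.7]
opening: 0.061
```

```bash
python3 st.py
```

```text
t 13.15 q [0.117 0.106 1.569 0.005 1.469 0.975] p [0.5719 0.1205 0.1888] z [-0.0033  0.0044 -1.    ] yaw_y -0.858 F [-0.3  1.3 -0.7] T [-0.13 -0.08 -0.54] op 0.061
```

send_rows(series=[{"wx": -0.004,"wy": -0.003,"wz": 0.122,"dx": 0,"dy": 0,"dz": 0.03,"fingers": 255},{"wx": 0,"wy": 0,"wz": 0.122,"dx": 0,"dy": 0,"dz": 0.03,"fingers": 255},{"wx": 0,"wy": 0,"wz": 0.122,"dx": 0,"dy": 0,"dz": 0.03,"fingers": 255},{"wx": 0,"wy": 0,"wz": 0.122,"dx": 0,"dy": 0,"dz": 0.03,"fingers": 255},{"wx": 0,"wy": 0,"wz": 0.122,"dx": 0,"dy": 0,"dz": 0.03,"fingers": 255},{"wx": 0,"wy": 0,"wz": 0.122,"dx": 0,"dy": 0,"dz": 0.03,"fingers": 255},{"wx": 0,"wy": 0,"wz": 0.122,"dx": 0,"dy": 0,"dz": 0.03,"fingers": 255},{"wx": 0,"wy": 0,"wz": 0.122,"dx": 0,"dy": 0,"dz": 0.03,"fingers": 255},{"wx": 0,"wy": 0,"wz": 0.122,"dx": 0,"dy": 0,"dz": 0.03,"fingers": 255},{"wx": 0,"wy": 0,"wz": 0.122,"dx": 0,"dy": 0,"dz": 0.03,"fingers": 255},{"wx": 0,"wy": 0,"wz": 0.122,"dx": 0,"dy": 0,"dz": 0.03,"fingers": 255},{"wx": 0,"wy": 0,"wz": 0.122,"dx": 0,"dy": 0,"dz": 0.03,"fingers": 255}], newtons=60)

```text
t: 14.15
tool_pos: [0.5723, 0.1205, 0.1927]
orientation: [-1.407, -2.807, -0.001]
force: [0.6, 1.1, 0.8]
opening: 0.0613
```

```bash
python3 st.py
```

```text
t 14.15 q [ 1.190e-01  1.040e-01  1.565e+00  1.000e-03  1.475e+00 -5.230e-01] p [0.5723 0.1205 0.1927] z [-0.0012  0.0011 -1.    ] yaw_y 0.641 F [0.6 1.1 0.8] T [ 0.06 -0.   -0.57] op 0.0613
```

send_rows(series=[{"wx": 0,"wy": 0,"wz": 0.122,"dx": 0,"dy": 0,"dz": 0.03,"fingers": 255},{"wx": 0,"wy": 0,"wz": 0.122,"dx": 0,"dy": 0,"dz": 0.03,"fingers": 255},{"wx": 0,"wy": 0,"wz": 0.122,"dx": 0,"dy": 0,"dz": 0.03,"fingers": 255},{"wx": 0,"wy": 0,"wz": 0.122,"dx": 0,"dy": 0,"dz": 0.03,"fingers": 255},{"wx": 0,"wy": 0,"wz": 0.122,"dx": 0,"dy": 0,"dz": 0.03,"fingers": 255},{"wx": 0,"wy": 0,"wz": 0.122,"dx": 0,"dy": 0,"dz": 0.03,"fingers": 255},{"wx": 0,"wy": 0,"wz": 0.122,"dx": 0,"dy": 0,"dz": 0.03,"fingers": 255},{"wx": 0,"wy": 0,"wz": 0.122,"dx": 0,"dy": 0,"dz": 0.03,"fingers": 255},{"wx": 0,"wy": 0,"wz": 0.122,"dx": 0,"dy": 0,"dz": 0.03,"fingers": 255},{"wx": 0,"wy": 0,"wz": 0.122,"dx": 0,"dy": 0,"dz": 0.03,"fingers": 255},{"wx": 0,"wy": 0,"wz": 0.122,"dx": 0,"dy": 0,"dz": 0.03,"fingers": 255},{"wx": 0,"wy": 0,"wz": 0.122,"dx": 0,"dy": 0,"dz": 0.03,"fingers": 255},{"wx": 0,"wy": 0,"wz": 0,"dx": 0,"dy": 0,"dz": 0,"fingers": 0},{"wx": 0,"wy": 0,"wz": 0,"dx": 0,"dy": 0,"dz": 0,"fingers": 0},{"wx": 0,"wy": 0,"wz": 0,"dx": 0,"dy": 0,"dz": 0,"fingers": 0},{"wx": 0,"wy": 0,"wz": 0,"dx": 0,"dy": 0,"dz": 0,"fingers": 0},{"wx": 0,"wy": 0,"wz": 0,"dx": 0,"dy": 0,"dz": 0,"fingers": 0}], newtons=60)

```text
t: 15.57
tool_pos: [0.572, 0.1205, 0.1964]
orientation: [0.875, -3.014, -0.0]
force: [0.6, -0.1, 0.4]
opening: 0.0894
```

```bash
python3 st.py
```

```text
t 15.57 q [ 0.12   0.103  1.558 -0.     1.483 -2.015] p [0.572  0.1205 0.1964] z [-3.1e-03 -7.0e-04 -1.0e+00] yaw_y 2.136 F [ 0.6 -0.1  0.4] T [ 0.07 -0.    0.06] op 0.0894
```

send_rows(series=[{"wx": 0,"wy": 0,"wz": 0,"dx": 0,"dy": 0,"dz": 2,"fingers": 0},{"wx": 0,"wy": 0,"wz": 0,"dx": 0,"dy": 0,"dz": 3,"fingers": 0},{"wx": 0,"wy": 0,"wz": -0.123,"dx": 0,"dy": 0,"dz": 2,"fingers": 0},{"wx": 0,"wy": 0,"wz": -0.123,"dx": 0,"dy": -0.7,"dz": 0,"fingers": 0},{"wx": 0,"wy": 0,"wz": -0.123,"dx": 0,"dy": -0.7,"dz": 0,"fingers": 0},{"wx": 0,"wy": 0,"wz": -0.123,"dx": 0,"dy": -0.7,"dz": 0,"fingers": 0},{"wx": 0,"wy": 0,"wz": -0.123,"dx": 0,"dy": -0.7,"dz": 0,"fingers": 0},{"wx": 0,"wy": 0,"wz": -0.123,"dx": -0.1,"dy": -0.7,"dz": 0,"fingers": 0},{"wx": 0,"wy": 0,"wz": -0.123,"dx": -0.1,"dy": -0.7,"dz": 0,"fingers": 0},{"wx": 0,"wy": 0,"wz": -0.123,"dx": -0.1,"dy": -0.7,"dz": 0,"fingers": 0},{"wx": 0,"wy": 0,"wz": -0.123,"dx": -0.1,"dy": -0.7,"dz": 0,"fingers": 0},{"wx": 0,"wy": 0,"wz": -0.123,"dx": -0.1,"dy": -0.7,"dz": 0,"fingers": 0},{"wx": 0,"wy": 0,"wz": -0.123,"dx": -0.1,"dy": -0.7,"dz": 0,"fingers": 0},{"wx": 0,"wy": 0,"wz": -0.123,"dx": -0.1,"dy": -0.7,"dz": 0,"fingers": 0},{"wx": 0,"wy": 0,"wz": -0.123,"dx": -0.1,"dy": -0.7,"dz": 0,"fingers": 0},{"wx": 0,"wy": 0,"wz": -0.123,"dx": 0,"dy": -0.7,"dz": 0,"fingers": 0},{"wx": 0,"wy": 0,"wz": -0.123,"dx": 0,"dy": -0.5,"dz": 0,"fingers": 0},{"wx": 0,"wy": 0,"wz": -0.123,"dx": 0,"dy": -0.4,"dz": 0,"fingers": 0},{"wx": 0,"wy": 0,"wz": -0.123,"dx": 0,"dy": 0,"dz": 0,"fingers": 0},{"wx": 0,"wy": 0,"wz": -0.123,"dx": 0,"dy": 0,"dz": 0,"fingers": 0}], newtons=60)

```text
t: 17.23
tool_pos: [0.5621, 0.0149, 0.2699]
orientation: [2.351, 2.081, 0.009]
force: [0.3, 0.2, 0.1]
opening: 0.0928
```

```bash
python3 st.py;  python3 -c "
from h import *
snap('wrist','w4.png')
im=snap('scene','s4.png');cv2.imwrite('pics/s4z.png',cv2.resize(im[150:300,200:380,::-1],None,fx=4,fy=4))
im=snap('top','t4.png')"
```

```text
t 17.23 q [-0.066  0.006  1.525  0.002  1.605  0.055] p [0.5621 0.0149 0.2699] z [ 0.0057  0.002  -1.    ] yaw_y -0.122 F [0.3 0.2 0.1] T [-0.06  0.04  0.03] op 0.0928
```

View pics/s4z.png

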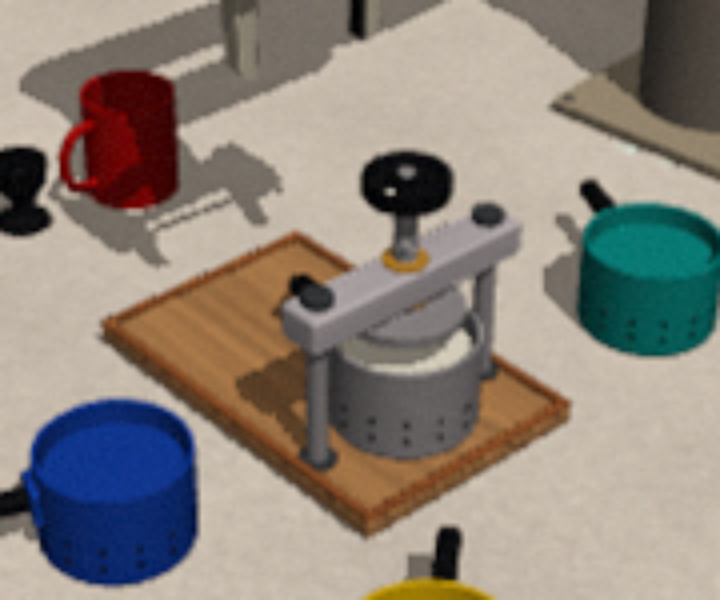

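View pics/w4.png

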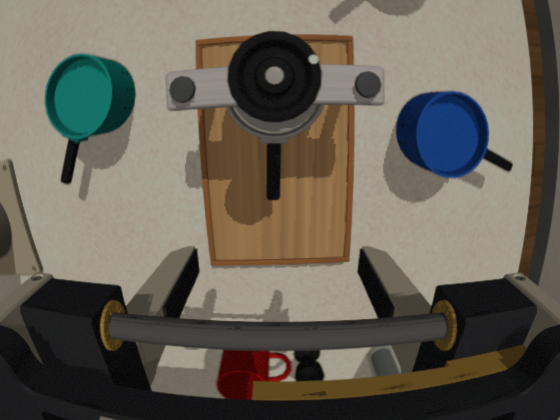

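```bash
python3 - <<'E'
from h import *
s=robot.read_state()
o,d=ray("scene",408/4+200,171/4+150)
t=((np.array([.572,.1205])-o[:2])@d[:2])/(d[:2]@d[:2]);print("hub",o+t*d)
p=np.array([.571,.1205])
for (u,v) in[(302.0,192.8)]:pass
for z in(.195,.2,.22,.225,.23):print(z,proj("scene",[.572,.1205,z]))
e=won(273.3,199,.077,s);b=won(273.3,145,.077,s);print("end",e,"start",b,np.degrees(np.arctan2(*(b-e)[[1,0]])),np.linalg.norm(e-b))
im=cv2.imread("pics/w4.png");m=((im.max(2)<40)*255).astype('uint8');m[:,:262]=0;m[:,285:]=0;m[:147]=0;m[203:]=0
ys,xs=np.nonzero(m)
for y in range(147,203,6):
    q=xs[ys==y];print(y,q.min() if len(q) else None,q.max() if len(q) else None)
E
```

```text
hub [0.57023587 0.122533   0.22120901]
0.195 [300.79027484 201.04794063]
0.2 [300.82910615 199.47385105]
0.22 [300.98601471 193.11330967]
0.225 [301.02564254 191.50693187]
0.23 [301.06543261 189.89397729]
end [ 0.55594882 -0.0011463   0.077     ] start [0.56304638 0.06028011 0.077     ] 83.40894693806504 0.06183510372750866
147 267 280
153 267 279
159 267 279
165 267 279
171 267 279
177 267 279
183 267 279
189 267 278
195 267 278
201 None None
```

send_rows(series=[{"wx": -0.002,"wy": 0.006,"wz": 0,"dx": -0.5,"dy": 0,"dz": -1,"fingers": 0},{"wx": 0,"wy": 0,"wz": 0,"dx": 0,"dy": 0,"dz": -2.5,"fingers": 0},{"wx": 0,"wy": 0,"wz": 0,"dx": 0,"dy": 0,"dz": -2.5,"fingers": 0},{"wx": 0,"wy": 0,"wz": 0,"dx": 0,"dy": 0,"dz": -2.5,"fingers": 0},{"wx": 0,"wy": 0,"wz": 0,"dx": 0,"dy": 0,"dz": -2.5,"fingers": 0},{"wx": 0,"wy": 0,"wz": 0,"dx": 0,"dy": 0,"dz": -2,"fingers": 0},{"wx": 0,"wy": 0,"wz": 0,"dx": 0,"dy": 0,"dz": -1,"fingers": 0},{"wx": 0,"wy": 0,"wz": 0,"dx": 0,"dy": 0,"dz": 0,"fingers": 0}], newtons=60)

```text
t: 18.05
tool_pos: [0.5535, 0.0161, 0.1219]
orientation: [2.31, 2.128, -0.001]
force: [-0.7, -0.4, -0.4]
opening: 0.0931
```

```bash
python3 st.py;  python3 -c "
from h import *
snap('wrist','w5.png')"
```

```text
t 18.05 q [-6.300e-02  7.300e-02  1.729e+00 -1.000e-03  1.340e+00  1.900e-02] p [0.5535 0.0161 0.1219] z [-3.e-04 -8.e-04 -1.e+00] yaw_y -0.082 F [-0.7 -0.4 -0.4] T [-0.02  0.06 -0.03] op 0.0931
```

View pics/w5.png

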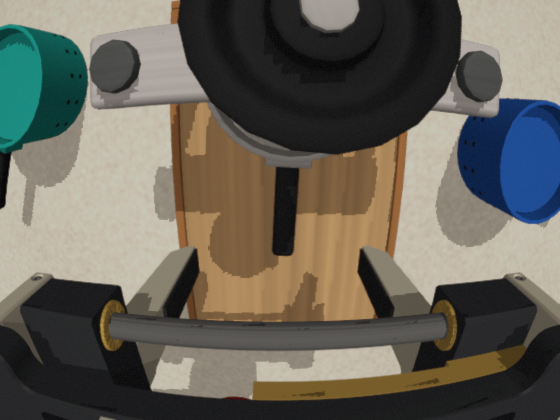

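```bash
python3 - <<'E'
from h import *
s=robot.read_state()
e=won(283.5,253,.077,s);b=won(288,168,.077,s);print("end",e,"start",b,np.degrees(np.arctan2(*(b-e)[[1,0]])))
E
```

```text
end [5.56620902e-01 1.54556571e-04 7.70000000e-02] start [0.56432713 0.06103434 0.077     ] 82.78580214826124
```

send_rows(series=[{"wx": 0.12,"wy": -0.014,"wz": -0.02,"dx": 0.25,"dy": 0.2,"dz": 0,"fingers": 0},{"wx": 0.12,"wy": -0.014,"wz": -0.02,"dx": 0.25,"dy": 0.15,"dz": 0,"fingers": 0},{"wx": 0,"wy": 0,"wz": 0,"dx": 0,"dy": 0,"dz": -0.5,"fingers": 0},{"wx": 0,"wy": 0,"wz": 0,"dx": 0,"dy": 0,"dz": -1,"fingers": 0}], newtons=60)

```text
t: 18.43
tool_pos: [0.5636, 0.021, 0.1152]
orientation: [-2.22, -1.982, -0.293]
force: [-0.1, -0.3, -0.0]
opening: 0.0932
```

```bash
python3 st.py
```

```text
t 18.43 q [-0.22   0.084  1.752  0.256  1.322 -0.172] p [0.5636 0.021  0.1152] z [ 0.0448  0.2411 -0.9695] yaw_y -0.116 F [-0.1 -0.3 -0. ] T [-0.19  0.17 -0.03] op 0.0932
```

send_rows(series=[{"wx": 0,"wy": 0,"wz": 0,"dx": -0.4,"dy": 0,"dz": -0.5,"fingers": 0},{"wx": 0,"wy": 0,"wz": 0,"dx": 0,"dy": 0,"dz": -1,"fingers": 0},{"wx": 0,"wy": 0,"wz": 0,"dx": 0,"dy": 0,"dz": -1,"fingers": 0},{"wx": 0,"wy": 0,"wz": 0,"dx": 0,"dy": 0,"dz": -0.5,"fingers": 0}], newtons=60)

```text
t: 18.77
tool_pos: [0.5598, 0.0213, 0.0835]
orientation: [-2.221, -1.992, -0.286]
force: [-0.2, 0.0, -0.3]
opening: 0.0933
```

```bash
python3 st.py
```

```text
t 18.77 q [-0.216  0.107  1.788  0.252  1.262 -0.186] p [0.5598 0.0213 0.0835] z [ 0.0451  0.2331 -0.9714] yaw_y -0.111 F [-0.2  0.  -0.3] T [-0.21  0.08  0.03] op 0.0933
```

send_rows(series=[{"wx": 0,"wy": 0.01,"wz": 0,"dx": 0,"dy": 0,"dz": -1,"fingers": 0},{"wx": 0,"wy": 0,"wz": 0,"dx": 0,"dy": 0,"dz": -1,"fingers": 0},{"wx": 0,"wy": 0,"wz": 0,"dx": 0,"dy": 0,"dz": -0.8,"fingers": 0},{"wx": 0,"wy": 0,"wz": 0,"dx": 0,"dy": 0,"dz": 0,"fingers": 0}], newtons=60)

```text
t: 19.1
tool_pos: [0.558, 0.0238, 0.05]
orientation: [-2.212, -1.99, -0.267]
force: [-0.8, -0.6, -0.7]
opening: 0.093
```

```bash
python3 st.py;  python3 -c "
from h import *
im=snap('scene','s6.png');cv2.imwrite('pics/s6z.png',cv2.resize(im[130:290,200:380,::-1],None,fx=3.7,fy=3.7))
im=snap('top','t6.png');cv2.imwrite('pics/t6z.png',cv2.resize(im[140:290,170:370,::-1],None,fx=3.7,fy=3.7))"
```

```text
t 19.1 q [-0.209  0.16   1.797  0.251  1.215 -0.195] p [0.558  0.0238 0.05  ] z [ 0.0296  0.2321 -0.9722] yaw_y -0.106 F [-0.8 -0.6 -0.7] T [-0.19  0.15  0.02] op 0.093
```

View pics/s6z.png

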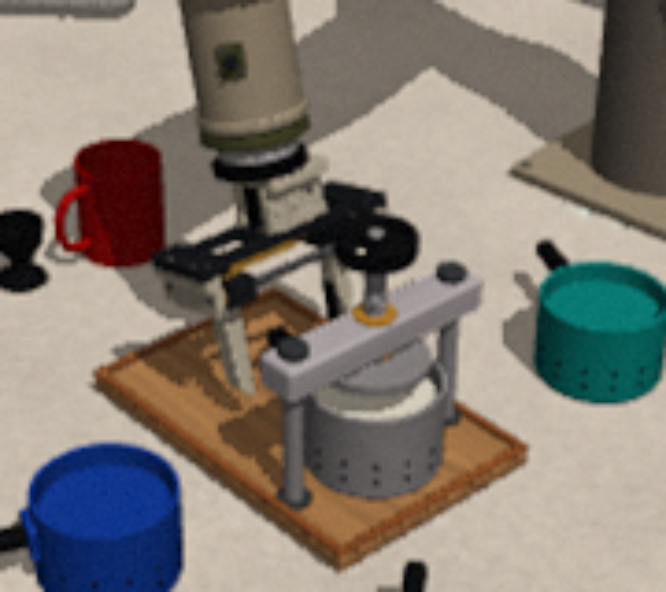

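View pics/t6z.png

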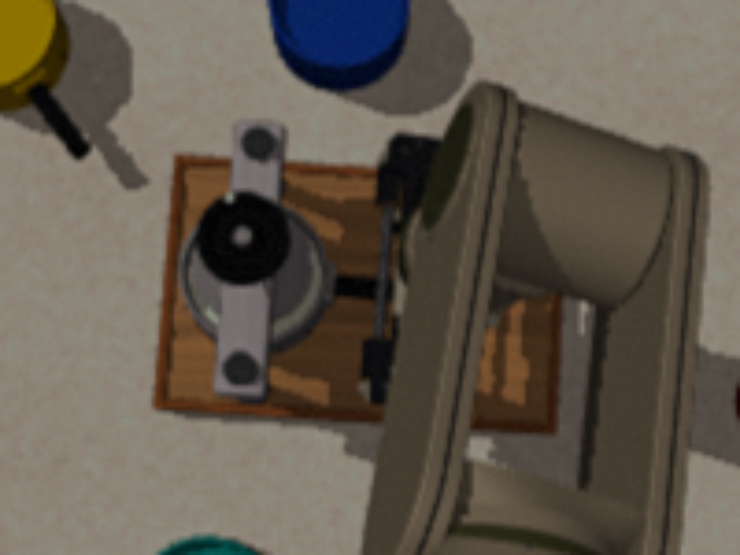

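send_rows(series=[{"wx": 0,"wy": 0,"wz": 0,"dx": 0.1,"dy": 0,"dz": 0,"fingers": 150},{"wx": 0,"wy": 0,"wz": 0,"dx": 0,"dy": 0,"dz": 0,"fingers": 150},{"wx": 0,"wy": 0,"wz": 0,"dx": 0,"dy": 0,"dz": 0,"fingers": 255},{"wx": 0,"wy": 0,"wz": 0,"dx": 0,"dy": 0,"dz": 0,"fingers": 255},{"wx": 0,"wy": 0,"wz": 0,"dx": 0,"dy": 0,"dz": 0,"fingers": 255},{"wx": 0,"wy": 0,"wz": 0,"dx": 0,"dy": 0,"dz": 0,"fingers": 255},{"wx": 0,"wy": 0,"wz": 0,"dx": 0,"dy": 0,"dz": 0,"fingers": 255},{"wx": 0,"wy": 0,"wz": 0,"dx": 0,"dy": 0,"dz": 0,"fingers": 255},{"wx": 0,"wy": 0,"wz": 0,"dx": 0,"dy": 0,"dz": 0,"fingers": 255},{"wx": 0,"wy": 0,"wz": 0,"dx": 0,"dy": 0,"dz": 0,"fingers": 255},{"wx": 0,"wy": 0,"wz": 0,"dx": 0,"dy": 0,"dz": 0,"fingers": 255},{"wx": 0,"wy": 0,"wz": 0,"dx": 0,"dy": 0,"dz": 0,"fingers": 255}], newtons=40)

```text
t: 20.2
tool_pos: [0.5622, 0.0225, 0.0549]
orientation: [-2.216, -1.993, -0.274]
force: [-1.8, -0.0, 1.0]
opening: 0.0175
```

```bash
python3 st.py
```

```text
t 20.2 q [-0.21   0.157  1.79   0.251  1.218 -0.194] p [0.5622 0.0225 0.0549] z [ 0.0364  0.2309 -0.9723] yaw_y -0.107 F [-1.8 -0.   1. ] T [-0.21  0.32  0.07] op 0.0175
```

send_rows(series=[{"wx": 0,"wy": 0,"wz": 0,"dx": 0,"dy": 0,"dz": 0,"fingers": 255},{"wx": 0,"wy": 0,"wz": 0,"dx": 0,"dy": 0,"dz": 0,"fingers": 255},{"wx": 0,"wy": 0,"wz": 0,"dx": -0.05,"dy": -0.5,"dz": 0,"fingers": 255},{"wx": 0,"wy": 0,"wz": 0,"dx": -0.09,"dy": -1,"dz": 0,"fingers": 255},{"wx": 0,"wy": 0,"wz": 0,"dx": -0.09,"dy": -1,"dz": 0,"fingers": 255}], newtons=40)

```text
t: 20.62
tool_pos: [0.5595, -0.0003, 0.0549]
orientation: [-2.211, -1.994, -0.277]
force: [0.2, 3.6, -0.3]
opening: 0.0159
```

```bash
python3 st.py
```

```text
t 20.62 q [-0.254  0.161  1.787  0.253  1.23  -0.24 ] p [ 5.595e-01 -3.000e-04  5.490e-02] z [ 0.0353  0.2344 -0.9715] yaw_y -0.105 F [ 0.2  3.6 -0.3] T [ 0.34  0.16 -0.06] op 0.0159
```

send_rows(series=[{"wx": 0,"wy": 0,"wz": 0,"dx": -0.09,"dy": -1,"dz": 0,"fingers": 255},{"wx": 0,"wy": 0,"wz": 0,"dx": -0.09,"dy": -1,"dz": 0,"fingers": 255},{"wx": 0,"wy": 0,"wz": 0,"dx": -0.09,"dy": -1,"dz": 0,"fingers": 255},{"wx": 0,"wy": 0,"wz": 0,"dx": -0.09,"dy": -1,"dz": 0,"fingers": 255},{"wx": 0,"wy": 0,"wz": 0,"dx": -0.09,"dy": -1,"dz": 0,"fingers": 255},{"wx": 0,"wy": 0,"wz": 0,"dx": -0.09,"dy": -1,"dz": 0,"fingers": 255}], newtons=40)

```text
t: 21.12
tool_pos: [0.5531, -0.0666, 0.0549]
orientation: [-2.211, -1.992, -0.278]
force: [0.0, 4.1, -0.4]
opening: 0.0159
```

```bash
python3 st.py;python3 -c "
from h import *
im=snap('scene','s7.png');cv2.imwrite('pics/s7z.png',cv2.resize(im[130:290,200:380,::-1],None,fx=3.7,fy=3.7))"
```

```text
t 21.12 q [-0.372  0.182  1.763  0.247  1.26  -0.351] p [ 0.5531 -0.0666  0.0549] z [ 0.0351  0.2358 -0.9712] yaw_y -0.105 F [ 0.   4.1 -0.4] T [ 0.37  0.1  -0.03] op 0.0159
```

View pics/s7z.png

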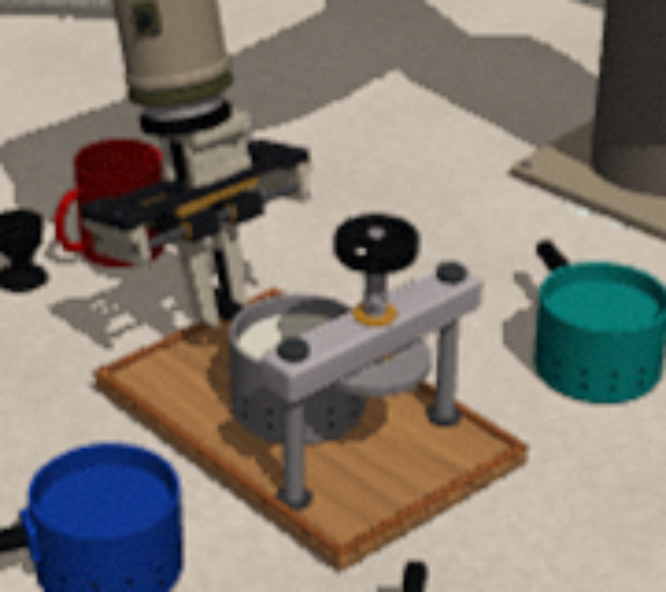

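send_rows(series=[{"wx": 0,"wy": 0,"wz": 0,"dx": -0.09,"dy": -1,"dz": 0,"fingers": 255},{"wx": 0,"wy": 0,"wz": 0,"dx": -0.09,"dy": -1,"dz": 0,"fingers": 255},{"wx": 0,"wy": 0,"wz": 0,"dx": -0.09,"dy": -1,"dz": 0,"fingers": 255},{"wx": 0,"wy": 0,"wz": 0,"dx": -0.09,"dy": -1,"dz": 0,"fingers": 255},{"wx": 0,"wy": 0,"wz": 0,"dx": -0.06,"dy": -0.6,"dz": 0,"fingers": 255},{"wx": 0,"wy": 0,"wz": 0,"dx": 0,"dy": 0,"dz": 0,"fingers": 255}], newtons=40)

```text
t: 21.67
tool_pos: [0.5481, -0.1197, 0.0549]
orientation: [-2.214, -1.989, -0.277]
force: [-0.8, 3.7, 1.8]
opening: 0.0156
```

```bash
python3 st.py;python3 -c "
from h import *
im=snap('scene','s8.png');cv2.imwrite('pics/s8z.png',cv2.resize(im[130:290,200:380,::-1],None,fx=3.7,fy=3.7))
im=snap('top','t8.png');cv2.imwrite('pics/t8z.png',cv2.resize(im[140:290,170:370,::-1],None,fx=3.7,fy=3.7))"
```

```text
t 21.67 q [-0.461  0.213  1.728  0.238  1.284 -0.431] p [ 0.5481 -0.1197  0.0549] z [ 0.0354  0.2351 -0.9713] yaw_y -0.108 F [-0.8  3.7  1.8] T [ 0.3   0.12 -0.01] op 0.0156
```

View pics/s8z.png

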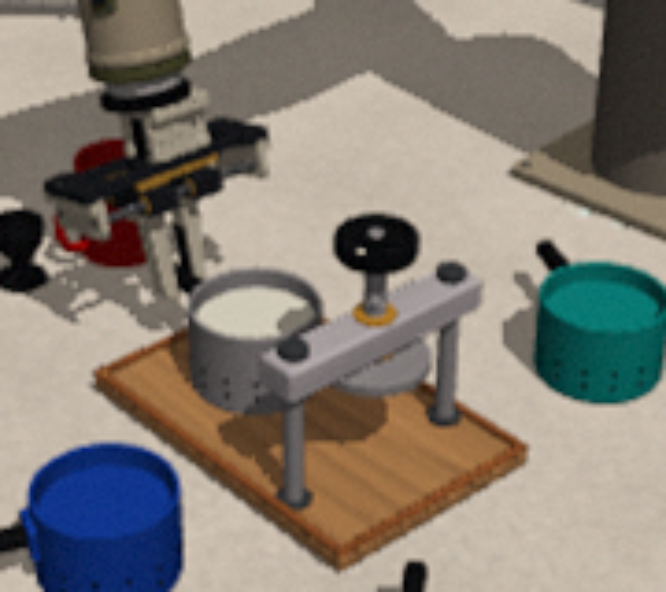

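View pics/t8z.png

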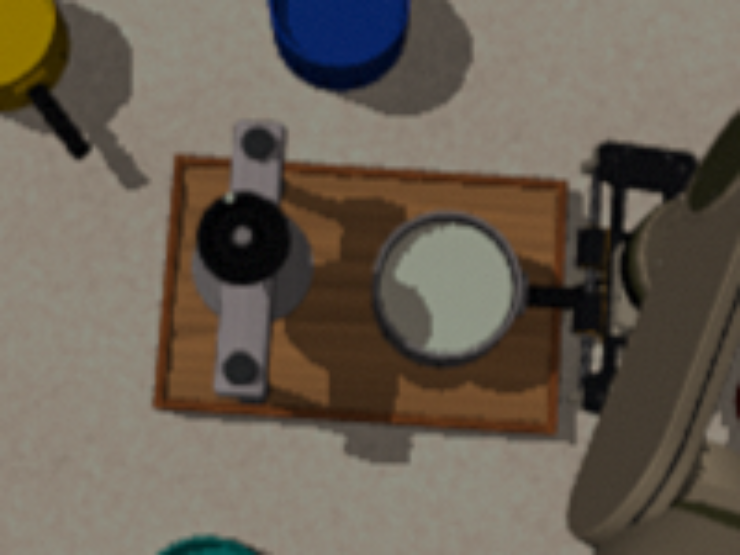

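send_rows(series=[{"wx": 0,"wy": 0,"wz": 0,"dx": 0,"dy": 0,"dz": 0,"fingers": 180},{"wx": 0,"wy": 0,"wz": 0,"dx": 0,"dy": 0,"dz": 0,"fingers": 100},{"wx": 0,"wy": 0,"wz": 0,"dx": 0,"dy": 0,"dz": 0,"fingers": 100},{"wx": 0,"wy": 0,"wz": 0,"dx": 0,"dy": 0,"dz": 0,"fingers": 100},{"wx": 0,"wy": 0,"wz": 0,"dx": 0,"dy": 0,"dz": 0,"fingers": 100},{"wx": 0,"wy": 0,"wz": 0,"dx": 0,"dy": 0,"dz": 0,"fingers": 100},{"wx": 0,"wy": 0,"wz": 0,"dx": 0,"dy": 0,"dz": 0,"fingers": 100}], newtons=40)

```text
t: 22.35
tool_pos: [0.5484, -0.119, 0.0548]
orientation: [-2.214, -1.993, -0.275]
force: [-0.9, 0.8, 0.2]
opening: 0.0553
```

```bash
python3 st.py
```

```text
t 22.35 q [-0.458  0.211  1.729  0.236  1.282 -0.43 ] p [ 0.5484 -0.119   0.0548] z [ 0.0355  0.2323 -0.972 ] yaw_y -0.106 F [-0.9  0.8  0.2] T [-0.17  0.1   0.02] op 0.0553
```

send_rows(series=[{"wx": 0,"wy": 0,"wz": 0,"dx": 0,"dy": 0,"dz": 1,"fingers": 100},{"wx": 0,"wy": 0,"wz": 0,"dx": 0,"dy": 0,"dz": 2,"fingers": 100},{"wx": 0,"wy": 0,"wz": 0,"dx": 0,"dy": 0,"dz": 2.5,"fingers": 100},{"wx": 0,"wy": 0,"wz": 0,"dx": 0,"dy": 0,"dz": 3,"fingers": 100},{"wx": 0,"wy": 0,"wz": 0,"dx": 0,"dy": 0,"dz": 3,"fingers": 100},{"wx": 0,"wy": 0,"wz": 0,"dx": 0,"dy": 0,"dz": 3,"fingers": 100},{"wx": 0,"wy": 0,"wz": 0,"dx": -1,"dy": 0,"dz": 2,"fingers": 100},{"wx": 0,"wy": 0,"wz": 0,"dx": -2,"dy": 0,"dz": 1,"fingers": 100},{"wx": 0,"wy": 0,"wz": 0,"dx": -2,"dy": 0,"dz": 0,"fingers": 100},{"wx": 0,"wy": 0,"wz": 0,"dx": -2,"dy": 0,"dz": 0,"fingers": 100},{"wx": 0,"wy": 0,"wz": 0,"dx": 0,"dy": 0,"dz": 0,"fingers": 100},{"wx": 0,"wy": 0,"wz": 0,"dx": 0,"dy": 0,"dz": 0,"fingers": 100}], newtons=40)

```text
t: 23.35
tool_pos: [0.4735, -0.117, 0.247]
orientation: [-2.216, -1.998, -0.276]
force: [0.3, 0.1, 0.0]
opening: 0.0562
```

```bash
python3 st.py;python3 - <<'E'
from h import *
im=snap('scene','s9.png');t=snap('top','t9.png')
cv2.imwrite('pics/t9z.png',cv2.resize(t[90:290,120:440,::-1],None,fx=2.5,fy=2.5))
z=t[190:245,265:320]
g=((z[:,:,1].astype(int)-z[:,:,2]>8)|True)
p=onz("top",449/3.7+170,288/3.7+140,.095);ax=np.array([.572,.1205]);xd=np.array([np.cos(np.radians(84.6)),np.sin(np.radians(84.6))])
r=p[:2]-ax;print("mould rim",p,"press x",r@xd,"press y",r@[-xd[1],xd[0]])
for n,a,b in(("top",cv2.imread("pics/top0.png")[:,:,::-1],t),("scene",cv2.imread("pics/scene0.png")[:,:,::-1],im)):
    def red(i):
        i=i.astype(int);m=(i[:,:,0]>90)&(i[:,:,1]<50)&(i[:,:,2]<50);y,x=np.nonzero(m);return x.mean().round(1),y.mean().round(1),len(x)
    print(n,"red",red(a),red(b))
E
```

```text
t 23.35 q [-0.52  -0.145  1.729  0.221  1.637 -0.411] p [ 0.4735 -0.117   0.247 ] z [ 0.0389  0.2292 -0.9726] yaw_y -0.105 F [0.3 0.1 0. ] T [-0.19  0.11  0.04] op 0.0562
mould rim [ 0.55222549 -0.02296563  0.095     ] press x -0.14468987348088672 press y 0.006185437908623177
top red (np.float64(385.9), np.float64(239.0), 39) (np.float64(255.6), np.float64(226.9), 77)
scene red (np.float64(231.3), np.float64(184.6), 628) (np.float64(231.7), np.float64(188.7), 495)
```

View pics/t9z.png

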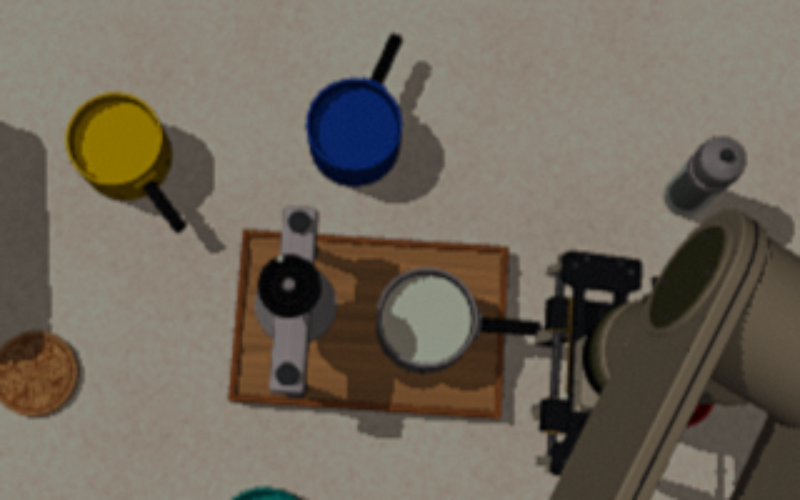

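View pics/s9.png

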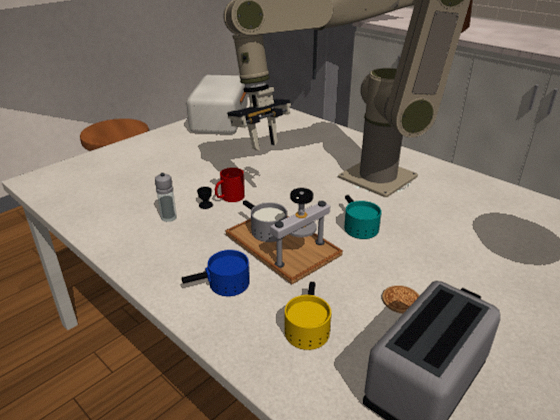

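```bash
python3 -c "
from plant import robot
print(robot.close_job())"
```

```text
the job is handed in; nothing more can be done
None
```

The job is done and handed in at about 23.4 s of the 72 s. The plate is wound up and left up, and the mould stands clear of it on the open front end of the drain board.

- **Plate:** I turned the handwheel anticlockwise about 9.5 rad in two strokes. The tool torque held at about 0.5 N m, and the wheel hub rose about 24 mm in the camera images. That matches the thread and puts the plate underside at least 104 mm above the bar, against the mould rim at 95 mm.
- **Mould:** I then pinched the handle from above and slid the mould out about 142 mm along the board, with a drag of about 4 N. The last images put the mould axis at about -145 mm on the press's x axis. The mould therefore spans about -90 to -200 mm, between the plate edge at -44 mm and the end rim at -227 mm. It is upright, and about 6 mm off the centre line.
- **Gripper:** It is open and raised, with the force reading about zero.
- **Other things on the bar:** In the last scene view they all looked to be where they started. My red-colour check on the mug could not confirm this, because the arm hides it from the top camera and shadows it in the scene view. By eye its outline in the scene view is unchanged.

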